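Click the bread stop into its forked clip

TASK

Set the bread-slicing guide: with your fingertips, push its sliding steel stop along the rail until it clicks into the clip with the forked (two-pronged) tongue, not the one with the single tongue, and leave it sitting there with your hand away. Only push, gently: do not pinch the stop or lift it off the rail, and leave everything else on the counter where it is.

Things in the scene. Friction and masses are not known exactly. Their poses are not given: they have to be found in the camera images.
- guide: bread-slicing guide, fixed: wooden board 240 mm (its x) by 440 mm (its y), 18 mm thick; origin on the counter under the board's centre, z up. An aluminium rail 20 mm wide, top 30 mm above the counter, runs along y at x = -20 mm. End blocks on the rail at y = +-204 mm are 42 mm high; thin posts 72 mm high stand at y = +-208 mm, x = 20 and 108 mm
- stop: sliding steel stop, 0.5 kg, on the rail; axes the guide's, slides along y. Origin at counter level under its middle. Block 50 mm (x) by 44 mm (y): push its end faces (y = +-22 mm) 42 to 70 mm above the counter. Black fin on top, 10 mm thick, to 97 mm; fence plate 3 mm thick out to x = 66 mm, 23 to 77 mm high. 1.2 N friction, stays where left; magnets hold it down
- stop_ball (a joint): sprung ball under the stop that clicks into the clips; how far it is pressed up: 0 free or seated, about 4 mm (0.004) on top of a clip's ridge. Meeting a clip 15 mm before its centre, the push peaks at 5 to 7 N, fades, and dips to nothing 8 mm before it, as the stop jumps by itself to within 1 mm of the clip's middle; pushed as hard again it leaves on the far side
- clip_fork: the wanted clip: steel clip fixed on the rail, left or right of the stop, 26 mm long, 37 mm high. Its flat tongue, 4 mm thick, lies on the board on the robot's side, 46 mm wide, split into two prongs 13 mm wide, out to 70 mm from the rail's centre line. Origin at counter level under its middle; the stop is seated when the two origins meet. Axes the guide's
- clip_single: the other clip, on the other side of the stop, alike but for its tongue: one plain strip 13 mm wide, out to 70 mm from the rail's centre line. Origin and axes as for the forked clip
- bun: small round bread bun, 58 mm wide, 36 mm high, loose on the far half of the guide's board; origin under its centre
- steel_cup: empty steel cup, 52 mm wide at the rim, 55 mm high, loose on the far half of the guide's board; origin under its centre
- shaker: white salt shaker, 38 mm wide, 68 mm high, loose on the counter between the robot and the guide; origin under its centre
- cup_stack: stack of paper cups, 72 mm wide, 156 mm high, on the counter to the robot's right; origin under its centre
- spoon_tumbler: clear tumbler with wooden spoons, 72 mm wide, 175 mm high, on the counter to the robot's left; origin under its centre
- ladle: steel spoon 200 mm long lying on the counter to the right; origin under its middle

How it is judged:
At the end, for the whole second after the job is handed in: the stop rests in the forked clip: its middle within 3 mm of the clip's middle, down on the rail (raised less than 3 mm), at rest (horizontal distance between stop and clip_fork below 0.003 m and z of stop in the frame of guide below 0.003 m and linear speed of stop below 0.01 m/s); the robot touches nothing.
It fails at once if the stop is lifted off the rail (raised more than 8 mm) (z of stop in the frame of guide above 0.008 m).
It fails at once if the stop is pinched or pushed with more than 30 N (contact force between the fingers and stop above 30 N).
It fails at once if one of the other things on the counter is moved by more than 20 mm (distance of any of bun, steel_cup, shaker, cup_stack, spoon_tumbler, ladle from where it was at the start of the episode above 0.02 m).
It also fails if it takes over 40 s, if anything falls off the work surface, if the arm or the gripper's body presses on something with over 40 N, if the wrist force passes 120 N, or if a joint passes its speed limit or range.

ROBOT

A 6-joint arm with a two-finger parallel gripper is mounted at the origin on the work surface. World frame = base frame: x ahead of the robot, y to its left, z up, the work surface at z = 0. Lengths are in m, angles in rad, forces in N, time in s.
With the tool pointing down it reaches from about 0.35 to 0.925 m from the base axis. Payload 6.4 kg.
Tool frame: the origin (TCP) lies at the very end of the fingers, on their centre line; the grasp point (between the pads) lies r.grasp_offset behind it (r.grasp_offset is the distance from the TCP to the grasp point, in m); z points along the fingers, y is the line along which they close (so a half turn about z gives the same grasp; the last joint's range is limited). The gripper opens to 85 mm and grips with 20 to 120 N. Pads are 22 mm wide; open, the fingers measure 114 mm over their backs; the gripper's body (76 mm by 85 mm) begins 54 mm behind the grasp point. The pads swing forward as they close: fully open they stand 13 mm farther back than shut.
Start: joints at [1.056, 0.245, 1.558, -0, 1.339, -0.174], TCP at [0.217, 0.613, 0.231] pointing down, gripper open.
Joint ranges: [-3.13, 3.13], [-1.02, 2.26], [0.13, 2.54], [-0.95, 4.09], [0.21, 2.88], [-2.74, 2.74]. Speed limits (rad/s): [2.57, 2.57, 3.14, 3.14, 3.14, 3.14].

INTERFACE

Orientations are given as a unit quaternion [w, x, y, z].
In Python, from plant import telemetry, snapshot, workorder, spot_in, silhouettes, mark_of, r gives the robot as it stands. The module is installed in compiled form; this text tells all that it offers.
- The arm moves only by the tool move_arm, never from a script. Its argument "rows" is a list that holds one entry, the list of rows, each a list of 7 numbers: the shift along the tool's x, y, z in m, then the turn, a rotation vector about the tool's x, y, z in units of 5 degrees (1.0 is 5 degrees), then the finger opening in m, from 0 to 0.0854. A call has 1 to 12 rows; each row shifts and turns the commanded pose from where the row before left it, along the tool's axes as they then stand; what a row does not reach is not made up. A row lasts 1/10 s, in which the tool goes at most 50 mm and 8.59 degrees, less where a joint would pass 70% of its speed; a pose out of reach is approached as far as the arm can. A call is refused whole if a number of a shift passes 0.05 or a number of a turn 1, either way. A call with a gripper value outside its range is refused whole. The fingers move at their own pace and stop on an object; "squeeze" is the grip in N (left out, the last holds). Time passes only in rows, so rows that do not move let the fingers close. It gives the time, the measured TCP pose, the force, the opening and the grip force at its end, in the units of the state.
- telemetry.read_state(): the state, without advancing time (a new reading comes with each control period).
- snapshot(name): name is "side" or "top"; returns a dict with "image" (384x512x3 uint8, blue, green, red), "camera_matrix" (3x3 intrinsics, pixels), "cam_to_world" (4x4, takes a point from camera to world coordinates). Camera axes: x right, y up, looking along -z (the intrinsics and any distortion apply to the point x, -y, -z); pixel columns grow to the right and rows downward; lengths in m; the calibration is good to about 2 mm. A picture is of the moment at which its call begins. There is no depth.
- workorder.sign_off(): hands the job in; it is judged then, once.
Trained networks look in the newest picture that a camera, given by its name, has taken for a name from the list of things; names that differ only in an ending like _2 or _b are one class to them, and where a whole thing is asked for, a point or a joint stands for the part that bears it (a point fixed in the world has none). Each returns a list of dicts, best first, with "p" (0 to 1); they miss things now and then, are a little off and sometimes report something else, mostly with a low value. They report only what shows in the picture. A call takes as long as a camera call.
- spot_in(camera, target): "point" ([x, y, z] in m, in world coordinates, good to about 4 mm: the middle of the surface that is visible of it).
- silhouettes(camera, target): "mask" (384x512 bool, what is visible of it).
- mark_of(camera, target): "point" ([x, y, z] in m, in world coordinates, good to about 4 mm: a listed point, or the origin of a listed thing).
The state is a dict: "clock": time; "joint_pos": joint angles; "joint_vel": joint speeds; "effort": joint torques, N m; "ee_pos": TCP position; "orientation": TCP orientation; "contact_force": force on the tool from outside, world axes, zero at the start; "torque": the same for the moment, N m; "grip_width": finger opening in m; "grip_force": force on a finger pad.
Only numpy, scipy, OpenCV 4.12 (cv2) and the standard library are available. Lean on these libraries where they do the work, as an engineer would, in place of code of your own. Each camera call takes 0.05 s, during which the arm holds its last target. There are 200 camera calls.

## Working session

There is one attempt and no reset: what is moved stays moved. The work goes in short steps, Python scripts to look and compute and a tool call to move; the robot and the scene stay as the last step left them, time stands still between calls to the robot, and variables do not carry over. Pictures are saved under pics/ and viewed, at most 10 in all, crops included, and the job is handed in when it is done.

Besides the shell and the picture viewer there is one more tool, called after "Request:" as a command line: name --argument value ..., lists and objects as JSON in quotes. move_arm: Moves the arm, as the interface text tells. Its arguments: {"type":"object","properties":{"rows":{"type":"array"},"squeeze":{"type":"number"}},"required":["rows"]}

```bash
mkdir -p pics
python3 - <<'E'
from plant import *
import cv2
for c in("top","side"):
    s=snapshot(c);cv2.imwrite(f"pics/{c}0.png",s["image"])
    for n in("guide","stop","clip_fork","clip_single","bun","steel_cup","shaker","cup_stack","spoon_tumbler","ladle"):
        m=mark_of(c,n);print(c,n,[([round(float(v),3) for v in d["point"]],round(d["p"],2)) for d in m[:2]])
s=telemetry.read_state();print(s["clock"],s["ee_pos"],s["orientation"],s["contact_force"])
E
```

```text
top guide [([0.543, 0.024, 0.003], 0.46)]
top stop [([0.542, 0.023, 0.001], 0.6)]
top clip_fork [([0.558, 0.128, 0.002], 0.71)]
top clip_single [([0.541, 0.022, 0.001], 0.45), ([0.534, -0.073, 0.005], 0.43)]
top bun [([0.653, 0.046, 0.016], 0.8)]
top steel_cup [([0.637, -0.131, 0.019], 0.47)]
top shaker []
top cup_stack [([0.464, -0.486, 0.002], 0.98)]
top spoon_tumbler [([0.512, 0.438, -0.002], 0.87)]
top ladle [([0.608, -0.439, -0.002], 0.84)]
side guide [([0.558, 0.019, 0.002], 0.74)]
side stop [([0.543, 0.019, -0.002], 0.66)]
side clip_fork []
side clip_single [([0.532, -0.075, -0.001], 0.55)]
side bun [([0.651, 0.048, 0.019], 0.58)]
side steel_cup [([0.638, -0.128, 0.015], 0.73), ([0.416, 0.07, 0.002], 0.69)]
side shaker [([0.415, 0.07, -0.0], 0.48)]
side cup_stack [([0.463, -0.483, 0.004], 0.77)]
side spoon_tumbler [([0.511, 0.43, -0.003], 0.82)]
side ladle [([0.606, -0.444, 0.002], 0.58)]
1.1 [0.21726922 0.61263124 0.23128677] [-2.00935703e-06  1.69572151e-01  9.85517775e-01 -5.04298637e-06] [ 0.22569235 -0.10756493  0.6767672 ]
```

View pics/top0.png

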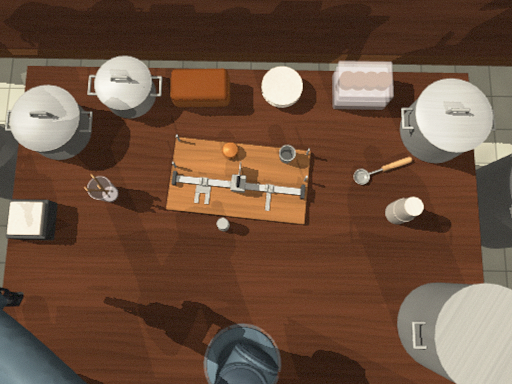

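View pics/side0.png

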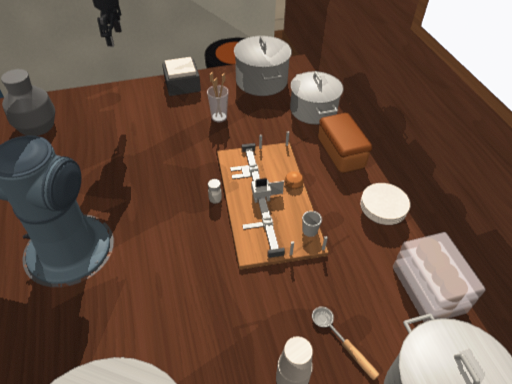

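The top view shows the fork clip's tongue at about (203,190), the stop at (238,183) and the single tongue at (268,197). So the fork is on the +y side, and the guide is yawed by about -7°. I'll refine this with an enlarged crop and by fitting the rail's ends.

```bash
cat > h.py <<'E'
from plant import *
import numpy as np,cv2
def ray(s,px,z):
    K=np.array(s["camera_matrix"]);T=np.array(s["cam_to_world"])
    d=np.linalg.inv(K)@[px[0],px[1],1]; d=T[:3,:3]@[d[0],-d[1],-d[2]];o=T[:3,3]
    return o+d*(z-o[2])/d[2]
def proj(s,P):
    K=np.array(s["camera_matrix"]);T=np.linalg.inv(np.array(s["cam_to_world"]))
    c=T[:3,:3]@P+T[:3,3];q=K@[c[0],-c[1],-c[2]];return q[:2]/q[2]
E
python3 - <<'E'
from h import *
t=snapshot("top");a=snapshot("side")
for s in(t,a):print(np.round(np.array(s["cam_to_world"])[:3,3],2))
for c,s in(("top",t),("side",a)):
  for n in("guide","stop","clip_fork","clip_single"):
    for d in silhouettes(c,n)[:2]:
        m=d["mask"].astype(np.uint8);ys,xs=np.nonzero(m)
        r_=cv2.minAreaRect(np.c_[xs,ys].astype(np.float32));b=cv2.boxPoints(r_)
        print(c,n,round(d["p"],2),m.sum(),np.round([xs.mean(),ys.mean()],1),[np.round(ray(s,q,.018)[:2],3).tolist() for q in b] if n=="guide" else np.round(ray(s,(xs.mean(),ys.mean()),.05),3))
    print(n,[np.round(mark_of(c,n)[0]["point"],3) if mark_of(c,n) else None for _ in range(2)])
A=cv2.resize(t["image"][125:235,155:325],None,fx=4.6,fy=4.6,interpolation=2)
cv2.imwrite("pics/topc.png",A)
B=cv2.resize(a["image"][125:275,205:345],None,fx=4,fy=4,interpolation=2)
cv2.imwrite("pics/sidec.png",B)
E
```

```text
[ 0.27 -0.01  1.44]
[ 0.28 -0.79  1.  ]
top guide 0.6 9088 [238.3 181.6] [[0.457, 0.252], [0.699, 0.239], [0.658, -0.208], [0.419, -0.182]]
guide [array([ 0.559,  0.021, -0.   ]), array([ 0.559,  0.021, -0.   ])]
top stop 0.73 246 [237.5 183.1] [0.541 0.025 0.05 ]
stop [array([ 0.542,  0.022, -0.001]), array([ 0.542,  0.022, -0.001])]
top clip_fork 0.61 282 [202.1 189. ] [0.521 0.135 0.05 ]
top clip_fork 0.36 222 [286.  153.4] [ 0.639 -0.126  0.05 ]
clip_fork [array([0.556, 0.13 , 0.002]), array([0.556, 0.13 , 0.002])]
top clip_single 0.68 169 [267.8 194.4] [ 0.507 -0.07   0.05 ]
top clip_single 0.42 412 [377.3 170.5] [ 0.589 -0.413  0.05 ]
clip_single [array([ 0.533, -0.071,  0.004]), array([ 0.533, -0.071,  0.004])]
side guide 0.86 9226 [267.2 206.5] [[0.458, 0.27], [0.774, 0.281], [0.662, -0.222], [0.418, -0.212]]
guide [array([ 0.56 ,  0.018, -0.002]), array([ 0.56 ,  0.018, -0.002])]
side stop 0.8 556 [266.  189.1] [0.557 0.02  0.05 ]
stop [array([ 0.544,  0.019, -0.   ]), array([ 0.544,  0.019, -0.   ])]
side clip_fork 0.7 286 [244.3 170.9] [0.516 0.107 0.05 ]
side clip_fork 0.23 782 [343.5 341. ] [ 0.591 -0.455  0.05 ]
clip_fork [array([0.415, 0.068, 0.003]), array([0.415, 0.068, 0.003])]
side clip_single 0.75 95 [261.  223.3] [ 0.508 -0.094  0.05 ]
side clip_single 0.33 889 [343.9 341.9] [ 0.591 -0.458  0.05 ]
clip_single [array([ 0.53 , -0.072,  0.   ]), array([ 0.53 , -0.072,  0.   ])]
```

View pics/topc.png

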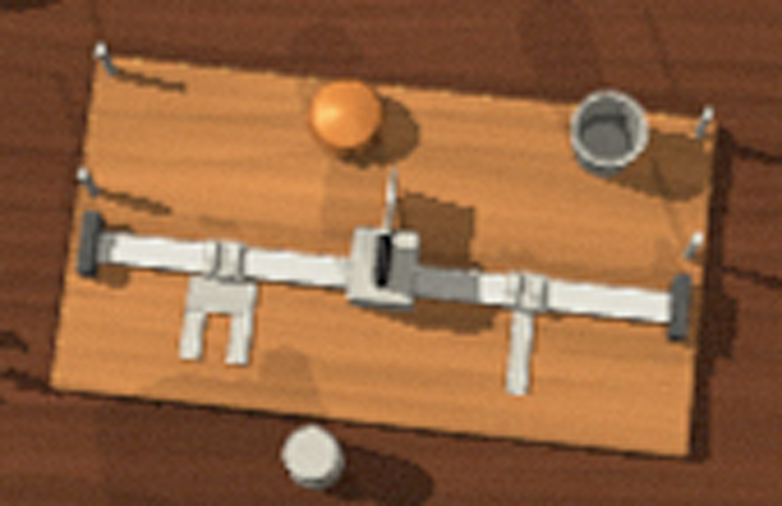

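View pics/sidec.png

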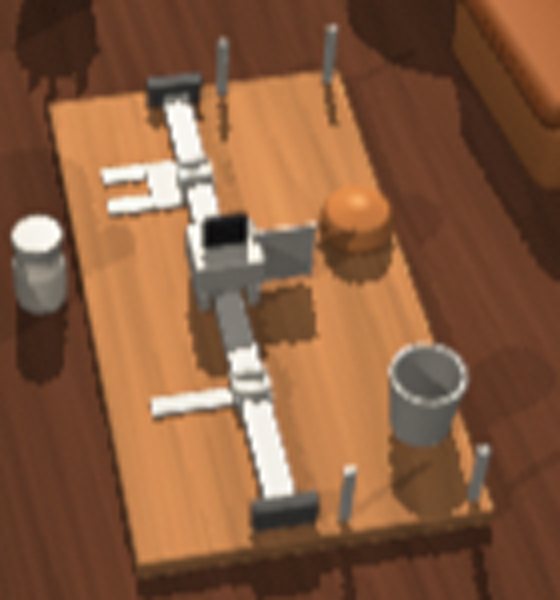

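Both crops agree: the forked clip is toward +y (crop 227,262), the stop is at (382,268) and the single clip is at (528,292). The bun and cup are clear of the fence path and the shaker is off the board. Next I'll turn these pixels into positions.

```bash
cat >> h.py <<'E'
def inv_tool(state,target):
    w,x,y,z=state["orientation"]
    from scipy.spatial.transform import Rotation as R
    return R.from_quat([x,y,z,w]).as_matrix().T@(np.array(target)-state["ee_pos"])
E
python3 - <<'E'
from h import *
t=snapshot("top")
P={}
for n,px,z in(("fork",(227,262),.037),("single",(528,292),.037),("endL",(90,244),.042),("endR",(680,308),.042),("stop",(382,268),.071),("bun",(345,115),.03),("fence",(391,190),.077)):
    P[n]=ray(t,(155+px[0]/4.6,125+px[1]/4.6),z)[:2];print(n,P[n].round(4))
d=P["endL"]-P["endR"];L=np.linalg.norm(d);d/=L;print("len",L,"angle",np.degrees(np.arctan2(d[1],d[0])),d)
n=np.array([d[1],-d[0]])
m=(P["endL"]+P["endR"])/2
for k in P:print(k,"along",((P[k]-m)@d).round(4),"across",((P[k]-m)@n).round(4))
s=telemetry.read_state();g=m+d*((P["stop"]-m)@d-.055)
print(g,inv_tool(s,[*g,.231]),s["clock"],r.grasp_offset,s["joint_pos"])
E
```

```text
fork [0.5456 0.1302]
single [ 0.5282 -0.0764]
endL [0.5556 0.2239]
endR [ 0.5179 -0.1798]
stop [0.5366 0.023 ]
bun [0.653  0.0521]
fence [0.5889 0.0179]
len 0.4054491395107974 angle 84.66032941886799 [0.09305999 0.9956605 ]
fork along 0.1085 across -0.0012
single along -0.0988 across 0.0006
endL along 0.2027 across 0.0
endR along -0.2027 across 0.0
stop along 0.0009 across -0.0002
bun along 0.0407 across 0.1129
fence along 0.0007 across 0.0523
[ 0.53172727 -0.03182421] [-5.11776363e-01 -5.02268109e-01  2.98353449e-04] 3.25 0.0187 [ 1.05587254e+00  2.45090915e-01  1.55781308e+00 -1.04216090e-05
  1.33869686e+00 -1.74108979e-01]
```

Request:
move_arm --rows '[[[-0.034, -0.0335, 0, 0, 0, 0, 0], [-0.034, -0.0335, 0, 0, 0, 0, 0], [-0.034, -0.0335, 0, 0, 0, 0, 0], [-0.034, -0.0335, 0, 0, 0, 0, 0], [-0.034, -0.0335, 0, 0, 0, 0, 0], [-0.034, -0.0335, 0, 0, 0, 0, 0], [-0.034, -0.0335, 0, 0, 0, 0, 0], [-0.034, -0.0335, 0, 0, 0, 0, 0], [-0.034, -0.0335, 0, 0, 0, 0, 0], [-0.034, -0.0335, 0, 0, 0, 0, 0], [-0.034, -0.0335, 0, 0, 0, 0, 0], [-0.034, -0.0335, 0, 0, 0, 0, 0]]]'

```text
clock: 4.45
ee_pos: [0.468, 0.0955, 0.2317]
orientation: [0.001, 0.17, 0.986, 0.0]
contact_force: [0.4, 0.4, 0.4]
grip_width: -0.0003
grip_force: 0.0
```

Request:
move_arm --rows '[[[-0.034, -0.0335, 0, 0, 0, 0, 0], [-0.034, -0.0335, 0, 0, 0, 0, 0], [-0.034, -0.0335, 0, 0, 0, 0, 0], [0, 0, 0, 0, 0, 1, 0], [0, 0, 0, 0, 0, 1, 0], [0, 0, 0, 0, 0, 1, 0], [0, 0, 0, 0, 0, 1, 0], [0, 0, 0, 0, 0, 1, 0], [0, 0, 0, 0, 0, 1, 0], [0, 0, 0, 0, 0, 1, 0], [0, 0, 0, 0, 0, 1, 0], [0, 0, 0, 0, 0, 1, 0]]]'

```text
clock: 5.65
ee_pos: [0.53, -0.0314, 0.2314]
orientation: [0.0, 0.535, 0.845, 0.0]
contact_force: [0.0, 0.2, -0.7]
grip_width: -0.0001
grip_force: 0.0
```

Request:
move_arm --rows '[[[0, 0, 0, 0, 0, 1, 0], [0, 0, 0, 0, 0, 1, 0], [0, 0, 0, 0, 0, 1, 0], [0, 0, 0, 0, 0, 1, 0], [0, 0, 0, 0, 0, 1, 0], [0, 0, 0, 0, 0, 1, 0], [0, 0, 0, 0, 0, 0.17, 0], [0, 0, 0, 0, 0, 0, 0], [0, 0, 0, 0, 0, 0, 0]]]'

```text
clock: 6.55
ee_pos: [0.53, -0.0314, 0.2313]
orientation: [0.0, 0.739, 0.674, -0.0]
contact_force: [0.2, -0.2, -0.3]
grip_width: 0.0
grip_force: 0.0
```

Run:
```python
from h import *
s=telemetry.read_state();print(s["clock"],s["ee_pos"],s["orientation"],s["contact_force"],s["grip_width"])
print(inv_tool(s,[0.5317,-0.0318,0.052]),inv_tool(s,np.array(s["ee_pos"])+[.09306,.99566,0]))
t=snapshot("top");cv2.imwrite("pics/t2.png",cv2.resize(t["image"][115:235,155:325],None,fx=4.6,fy=4.6,interpolation=2))
```

```text
6.55 [ 0.52995817 -0.03143684  0.23130836] [ 3.92226747e-06  7.39097069e-01  6.73598933e-01 -4.36741988e-06] [ 0.21035463 -0.16358082 -0.32557453] 1.6938968648667993e-05
[-0.00019832  0.00176797  0.17930837] [ 9.99999357e-01  5.33392978e-04 -1.17400031e-05]
```

View pics/t2.png

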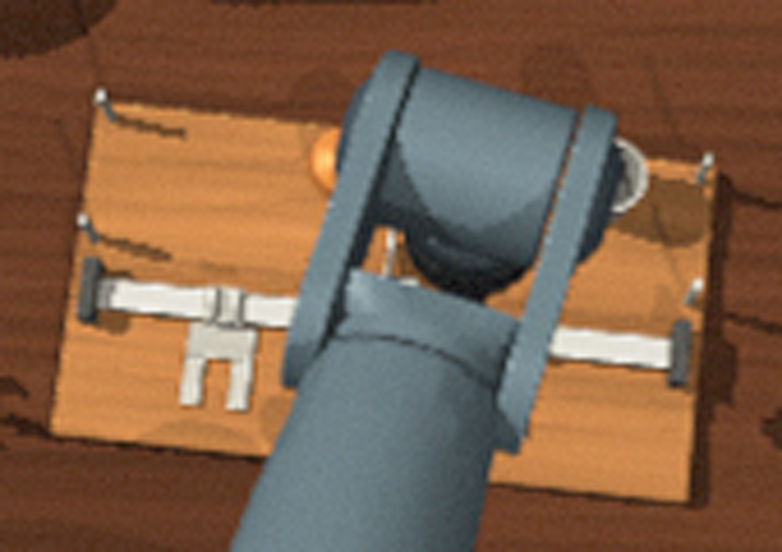

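The arm hides the stop, but the tool is aligned: its x lies along the rail, with about 22 mm of clearance behind the stop. Descending.

Request:
move_arm --rows '[[[0, 0.0018, 0.03, 0, 0, 0, 0], [0, 0, 0.03, 0, 0, 0, 0], [0, 0, 0.03, 0, 0, 0, 0], [0, 0, 0.03, 0, 0, 0, 0], [0, 0, 0.03, 0, 0, 0, 0], [0, 0, 0.02, 0, 0, 0, 0], [0, 0, 0.009, 0, 0, 0, 0], [0, 0, 0, 0, 0, 0, 0], [0, 0, 0, 0, 0, 0, 0]]]'

```text
clock: 7.5
ee_pos: [0.5326, -0.0318, 0.0533]
orientation: [0.001, 0.739, 0.673, 0.0]
contact_force: [-0.3, -0.6, -0.4]
grip_width: 0.0
grip_force: 0.0
```

Run:
```python
from h import *
s=telemetry.read_state();print(s["clock"],s["ee_pos"],s["contact_force"])
t=snapshot("side");cv2.imwrite("pics/s3.png",cv2.resize(t["image"][105:275,205:345],None,fx=3.5,fy=3.5,interpolation=2))
```

```text
7.5 [ 0.53261674 -0.03182628  0.05331785] [-0.3358438  -0.55577311 -0.35378472]
```

View pics/s3.png

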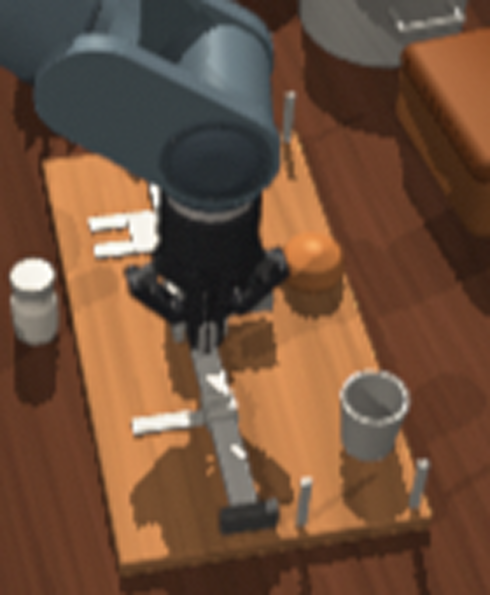

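Request:
move_arm --rows '[[[0.007, 0, 0, 0, 0, 0, 0], [0.007, 0, 0, 0, 0, 0, 0], [0.004, 0, 0, 0, 0, 0, 0], [0.003, 0, 0, 0, 0, 0, 0], [0.003, 0, 0, 0, 0, 0, 0], [0.004, 0, 0, 0, 0, 0, 0], [0.005, 0, 0, 0, 0, 0, 0], [0.006, 0, 0, 0, 0, 0, 0]]]'

```text
clock: 8.35
ee_pos: [0.5355, 0.0074, 0.0524]
orientation: [0.0, 0.74, 0.673, -0.0]
contact_force: [-0.3, -1.5, 1.7]
grip_width: 0.0002
grip_force: 0.7
```

Request:
move_arm --rows '[[[0.007, 0, 0, 0, 0, 0, 0], [0.007, 0, 0, 0, 0, 0, 0], [0.007, 0, 0, 0, 0, 0, 0], [0.007, 0, 0, 0, 0, 0, 0], [0.006, 0, 0, 0, 0, 0, 0], [0.006, 0, 0, 0, 0, 0, 0]]]'

```text
clock: 8.95
ee_pos: [0.5392, 0.0476, 0.0523]
orientation: [0.0, 0.739, 0.673, 0.0]
contact_force: [-0.2, -1.2, 1.9]
grip_width: 0.0002
grip_force: 0.7
```

Run:
```python
from h import *
t=snapshot("top")
s=telemetry.read_state();print(s["clock"],s["ee_pos"],s["contact_force"])
print([np.round(d["point"],3).tolist()+[d["p"]] for c in("top",) for d in mark_of(c,"stop")])
t=snapshot("side")
print([np.round(d["point"],3).tolist()+[d["p"]] for d in mark_of("side","stop")])
cv2.imwrite("pics/s4.png",cv2.resize(t["image"][105:275,205:345],None,fx=3.5,fy=3.5,interpolation=2))
```

```text
9.0 [0.53915205 0.04837936 0.05222376] [-0.21156179 -0.33458283  1.00954136]
[]
[[0.546, 0.079, -0.003, 0.57]]
```

View pics/s4.png

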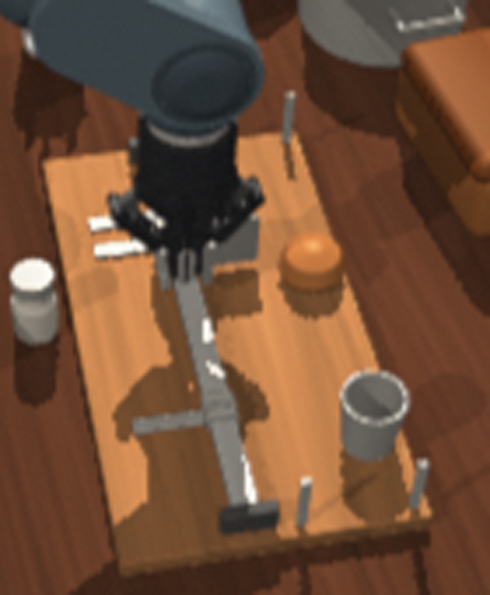

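The stop is travelling with the fingers and is now at y≈0.08. I'll go on more slowly toward the ridge, which should start at TCP y≈0.082.

Request:
move_arm --rows '[[[0.005, 0, 0, 0, 0, 0, 0], [0.006, 0, 0, 0, 0, 0, 0], [0.006, 0, 0, 0, 0, 0, 0], [0.005, 0, 0, 0, 0, 0, 0], [0.004, 0, 0, 0, 0, 0, 0], [0.003, 0, 0, 0, 0, 0, 0]]]'

```text
clock: 9.75
ee_pos: [0.5417, 0.0764, 0.0522]
orientation: [-0.0, 0.739, 0.673, -0.0]
contact_force: [-0.7, -1.0, -0.7]
grip_width: -0.0002
grip_force: 0.7
```

Request:
move_arm --rows '[[[0.002, 0, 0, 0, 0, 0, 0], [0.002, 0, 0, 0, 0, 0, 0]]]'

```text
clock: 9.95
ee_pos: [0.5421, 0.0801, 0.0522]
orientation: [-0.0, 0.739, 0.673, -0.0]
contact_force: [-0.6, -1.1, -1.3]
grip_width: -0.0003
grip_force: 0.6
```

Request:
move_arm --rows '[[[0.002, 0, 0, 0, 0, 0, 0]]]'

```text
clock: 10.05
ee_pos: [0.5423, 0.082, 0.0522]
orientation: [-0.0, 0.74, 0.673, -0.0]
contact_force: [-1.1, -1.2, -1.1]
grip_width: -0.0001
grip_force: 0.6
```

Request:
move_arm --rows '[[[0.002, 0, 0, 0, 0, 0, 0]]]'

```text
clock: 10.15
ee_pos: [0.5425, 0.084, 0.0523]
orientation: [-0.0, 0.74, 0.673, -0.0]
contact_force: [-0.1, -1.2, -0.6]
grip_width: 0.0001
grip_force: 0.6
```

Request:
move_arm --rows '[[[0.0015, 0, 0, 0, 0, 0, 0]]]'

```text
clock: 10.25
ee_pos: [0.5428, 0.0855, 0.0523]
orientation: [-0.0, 0.739, 0.673, -0.0]
contact_force: [-0.6, -2.4, -0.4]
grip_width: -0.0003
grip_force: 1.2
```

Request:
move_arm --rows '[[[0.0015, 0, 0, 0, 0, 0, 0]]]'

```text
clock: 10.35
ee_pos: [0.5428, 0.0862, 0.0523]
orientation: [0.001, 0.739, 0.673, -0.001]
contact_force: [-1.9, -6.9, 1.0]
grip_width: 0.0001
grip_force: 3.5
```

Request:
move_arm --rows '[[[0.0015, 0, 0, 0, 0, 0, 0]]]'

```text
clock: 10.45
ee_pos: [0.5429, 0.0875, 0.0523]
orientation: [0.001, 0.739, 0.673, -0.001]
contact_force: [-0.7, -5.8, -1.0]
grip_width: 0.0001
grip_force: 2.7
```

Request:
move_arm --rows '[[[0.001, 0, 0, 0, 0, 0, 0]]]'

```text
clock: 10.55
ee_pos: [0.543, 0.0887, 0.0523]
orientation: [0.0, 0.739, 0.673, -0.001]
contact_force: [-1.3, -3.6, 1.2]
grip_width: 0.0
grip_force: 2.2
```

The ridge met at TCP y≈0.085, the push peaked at 6.9 N and is now fading. Creeping on to the dip, expected near 0.092.

Request:
move_arm --rows '[[[0.001, 0, 0, 0, 0, 0, 0]]]'

```text
clock: 10.65
ee_pos: [0.5431, 0.09, 0.0523]
orientation: [0.0, 0.74, 0.673, -0.0]
contact_force: [-1.7, -2.9, -0.2]
grip_width: -0.0
grip_force: 1.7
```

Request:
move_arm --rows '[[[0.001, 0, 0, 0, 0, 0, 0]]]'

```text
clock: 10.75
ee_pos: [0.5433, 0.0913, 0.0523]
orientation: [-0.0, 0.74, 0.673, -0.0]
contact_force: [-1.9, -2.7, -0.3]
grip_width: 0.0002
grip_force: 1.3
```

Request:
move_arm --rows '[[[0.001, 0, 0, 0, 0, 0, 0]]]'

```text
clock: 10.85
ee_pos: [0.5434, 0.0926, 0.0523]
orientation: [-0.0, 0.74, 0.673, 0.0]
contact_force: [-1.3, -1.3, -0.6]
grip_width: 0.0001
grip_force: 0.8
```

Request:
move_arm --rows '[[[0.001, 0, 0, 0, 0, 0, 0]]]'

```text
clock: 10.95
ee_pos: [0.5436, 0.0937, 0.0523]
orientation: [-0.0, 0.74, 0.673, 0.0]
contact_force: [-0.6, -0.5, -0.2]
grip_width: 0.0006
grip_force: 0.4
```

Request:
move_arm --rows '[[[0.001, 0, 0, 0, 0, 0, 0]]]'

```text
clock: 11.05
ee_pos: [0.544, 0.0948, 0.0525]
orientation: [0.0, 0.74, 0.673, 0.001]
contact_force: [-0.0, -0.8, 0.3]
grip_width: -0.0002
grip_force: 0.1
```

Request:
move_arm --rows '[[[0.001, 0, 0, 0, 0, 0, 0]]]'

```text
clock: 11.15
ee_pos: [0.5442, 0.0958, 0.0525]
orientation: [0.0, 0.74, 0.673, 0.001]
contact_force: [0.9, 0.2, 0.7]
grip_width: 0.0002
grip_force: 0.0
```

The push has gone to zero, so the stop jumped ahead. Backing off along the rail, then up and clear for a look.

Request:
move_arm --rows '[[[-0.005, 0, 0, 0, 0, 0, 0], [-0.015, 0, 0, 0, 0, 0, 0], [-0.02, 0, 0, 0, 0, 0, 0], [-0.02, 0, -0.01, 0, 0, 0, 0], [0, 0, -0.03, 0, 0, 0, 0], [0, 0, -0.03, 0, 0, 0, 0], [0, 0, -0.03, 0, 0, 0, 0], [0, 0, -0.03, 0, 0, 0, 0], [-0.03, 0, -0.02, 0, 0, 0, 0], [-0.04, 0, 0, 0, 0, 0, 0], [-0.04, 0, 0, 0, 0, 0, 0], [-0.03, 0, 0, 0, 0, 0, 0]]]'

```text
clock: 12.35
ee_pos: [0.5244, -0.1067, 0.2027]
orientation: [0.001, 0.74, 0.673, 0.0]
contact_force: [0.8, 0.2, 0.3]
grip_width: -0.0
grip_force: 0.0
```

Run:
```python
from h import *
t=snapshot("top")
s=telemetry.read_state();print(s["clock"],s["ee_pos"],s["contact_force"])
f=lambda c,n:print(c,n,[np.round(d["point"],3).tolist()+[round(d["p"],2)] for d in mark_of(c,n)])
for n in("stop","clip_fork","bun","shaker"):f("top",n)
a=snapshot("side")
for n in("stop","bun","steel_cup"):f("side",n)
A=cv2.resize(t["image"][115:235,155:325],None,fx=4.6,fy=4.6,interpolation=2)
cv2.imwrite("pics/t5.png",A)
cv2.imwrite("pics/s5.png",cv2.resize(a["image"][105:275,205:345],None,fx=3.5,fy=3.5,interpolation=2))
```

```text
12.4 [ 0.52422455 -0.11002879  0.20268525] [-0.44439938 -3.03154002 -0.10498048]
top stop [[0.55, 0.133, 0.003, 0.75], [0.464, -0.486, 0.002, 0.28]]
top clip_fork [[0.554, 0.133, 0.004, 0.48]]
top bun [[0.653, 0.048, 0.02, 0.69]]
top shaker [[0.414, 0.066, -0.001, 0.44]]
side stop [[0.554, 0.132, -0.004, 0.38]]
side bun [[0.65, 0.049, 0.017, 0.57]]
side steel_cup [[0.639, -0.124, 0.017, 0.8]]
```

View pics/t5.png

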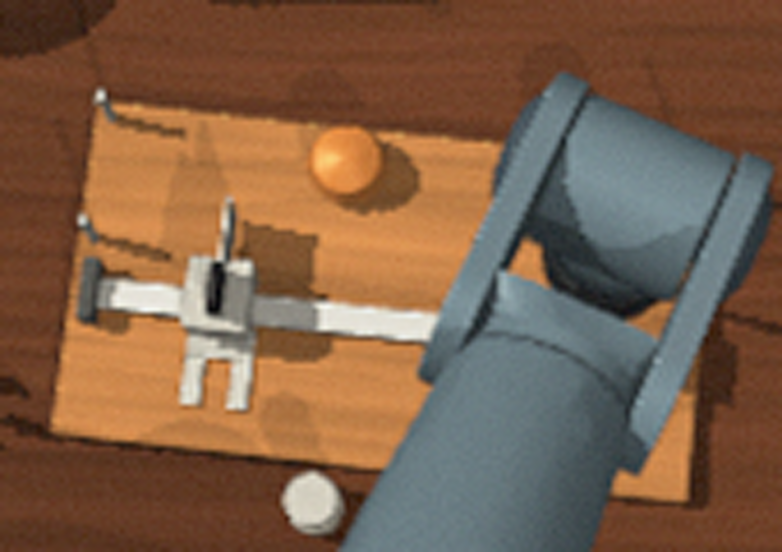

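The stop's block sits right over the forked clip, with its prongs at (190,385) and (238,385) just below it. The bun and shaker haven't moved and the hand is clear. I'll let it settle, then hand in.

Request:
move_arm --rows '[[[0, 0, 0, 0, 0, 0, 0], [0, 0, 0, 0, 0, 0, 0], [0, 0, 0, 0, 0, 0, 0], [0, 0, 0, 0, 0, 0, 0]]]'

```text
clock: 13.2
ee_pos: [0.525, -0.1037, 0.2023]
orientation: [-0.0, 0.739, 0.673, -0.0]
contact_force: [0.6, -0.5, -0.1]
grip_width: 0.0001
grip_force: 0.0
```

```bash
python3 -c "
from plant import *
print(telemetry.read_state()['contact_force']);print(workorder.sign_off())"
```

```text
[ 0.62358165 -0.48021558 -0.09055846]
the job is handed in; nothing more can be done
None
```

I pushed the stop into the forked clip and handed the job in with the hand clear. The push peaked near 7 N at the ridge and fell to zero as the stop jumped in, and the camera shows it over that clip; sign-off gave no verdict.

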